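# Hold the laser's enabling paddle for a power reading

## Robot

A 7-joint arm with a two-finger parallel gripper is mounted at the origin on the work surface. World frame = base frame: x ahead of the robot, y to its left, z up, the work surface at z = 0. Lengths are in m, angles in rad, forces in N, time in s.
With the tool pointing down it reaches from about 0.425 to 0.925 m from the base axis. Payload 6.8 kg.
Tool frame: the origin (TCP) lies midway between the tips of the shut fingers; the grasp point (between the pads) lies 19 mm behind it (pinch_z is the distance from the TCP to the grasp point, in m); z points along the fingers, y is the line along which they close (so a half turn about z gives the same grasp; the last joint's range is limited). The gripper opens to 85 mm and grips with 20 to 120 N. Pads are 22 mm wide; open, the fingers measure 114 mm over their backs; the gripper's body (76 mm by 85 mm) begins 54 mm behind the grasp point. The pads swing forward as they close: fully open they stand 13 mm farther back than shut.
Start: joints at [-1.395, 0.477, 0.022, 1.555, -0.011, 1.109, -0.083], TCP at [0.189, 0.648, 0.231] pointing down, gripper open.
Joint ranges: [-2.96, 2.96], [-0.34, 2.1], [-1.41, 1.46], [0.24, 2.44], [-1.37, 4.51], [0.17, 1.92], [-2.96, 2.96]. Speed limits (rad/s): [2.39, 2.39, 3.14, 3.14, 3.14, 3.14, 3.14].

## Interface

Orientations are given as a 3x3 rotation matrix whose columns are the frame's x, y, z axes.
In Python, from plant import * gives the robot as it stands.
- The arm moves only by the tool apply_moves, never from a script. Its argument "deltas" is a list that holds one entry, the list of rows, each a list of 7 numbers: the shift along the tool's x, y, z normalised to -1 to 1, where 1 is 3 cm, then the turn, a rotation vector about the tool's x, y, z normalised to -1 to 1, where 1 is 0.1 rad, then the opening, from -1 (shut) to 1 (fully open). In form: [[[x, y, z, wx, wy, wz, hand], ...]]. A call has 1 to 5 rows; each row shifts and turns the commanded pose from where the row before left it, along the tool's axes as they then stand; what a row does not reach is not made up. A row lasts 1/10 s, in which the tool goes at most 50 mm and 8.59 degrees, less where a joint would pass 70% of its speed; a pose out of reach is approached as far as the arm can. A call with a number of a shift or a turn outside -1 to 1 is refused whole. A call with a gripper value outside its range is refused whole. The fingers move at their own pace and stop on an object; "force" is the grip in N (left out, the last holds). Time passes only in rows, so rows that do not move let the fingers close. It gives the time, the measured TCP pose, the force, the opening and the grip force at its end, in the units of the state.
- read_state(): the state, without advancing time (a new reading comes with each control period).
- camera(name): name is "side" or "top" or "wrist"; returns a dict with "image" (480x640x3 uint8, blue, green, red), "mtx" (3x3 intrinsics, pixels), "camera_from_world" (4x4, takes a point from world to camera coordinates); the wrist camera has in their place "hand_eye" (4x4, takes a point from camera to tool coordinates, whose origin is the TCP and whose axes are the flange's). Camera axes: x right, y up, looking along -z (the intrinsics and any distortion apply to the point x, -y, -z); pixel columns grow to the right and rows downward; lengths in m; the calibration is good to about 2 mm. A picture is of the moment at which its call begins: read the wrist's pose just before it. There is no depth.
- finish_job(): hands the job in; it is judged then, once.
Trained networks look in the newest picture that a camera, given by its name, has taken for a name from the list of things; names that differ only in an ending like _2 or _b are one class to them, and where a whole thing is asked for, a point or a joint stands for the part that bears it (a point fixed in the world has none). Each returns a list of dicts, best first, with "score" (0 to 1); they miss things now and then, are a little off and sometimes report something else, mostly with a low value. They report only what shows in the picture. A call takes as long as a camera call. They do not tell look-alikes from the thing itself.
- silhouettes(camera, thing): "pixels" (480x640 bool, what is visible of it) and "point" ([column, row] in pixels, amid what is visible of it).
- spot_point(camera, thing): "point" ([column, row] in pixels: a listed point, or the origin of a listed thing).
The state is a dict: "clock": time; "joints": joint angles; "qd": joint speeds; "tau": joint torques, N m; "ee_pos": TCP position; "orientation": TCP orientation; "force": force on the tool from outside, world axes, zero at the start; "wrist_torque": the same for the moment, N m; "gripper_width": finger opening in m; "gripper_force": force on a finger pad.
Only numpy, scipy, OpenCV 4.12 (cv2) and the standard library are available. Lean on these libraries where they do the work, as an engineer would, in place of code of your own. Each camera call takes 0.05 s, during which the arm holds its last target. There are 200 camera calls.

## Task

Take the wireless power head (blue finned box with the round black absorber, on a steel post) out of the post rack and stand it in the single post holder in front of the laser: lowered gently, not dropped, the post fully home, its absorber facing the laser squarely, and let go of it. Only when it stands there, press the yellow dead-man paddle of the service box down to its middle position, half of its travel, and keep it there for the two seconds the reading needs; never let it go down to the bottom stop, which trips the laser. Finish while still holding the paddle half-way, and leave all the other things undisturbed.

Things in the scene. Friction and masses are not known exactly. Their poses are not given: they have to be found in the camera images.
- power_head: Wireless laser power head on a steel post, 0.21 to 0.42 kg, no cable, upright in one of the rack's bores. Origin: centre of the post's foot, z up. Post: 12.7 mm diameter, lowest 3 mm tapered to 9 mm, free up to z = 85 mm. Head: blue box on the post axis, z = 85 to 135 mm, 48 mm wide along y (flat sides), 22 mm thick along x; +x side: bezel and absorber, 3 mm proud; -x side: fins, 4 mm deep.
- power_head_grip (a point): Centre of the head box, on the post axis, 110 mm above the post's foot: grip here across the flat sides, closing along y of the head. At beam height when the post is home in the holder.
- holder: Fixed post holder alone in the beam, 120 to 180 mm before the laser's aperture: aluminium tube 29 mm in diameter with a brass thumbscrew (not used), on a black base 34 x 75 mm. Origin: on its axis at the table, z up. Blind bore 14.7 mm wide, floor at z = 12 mm, mouth at z = 62 mm, countersunk at 45 degrees to 22.7 mm. Post fully home: foot at z = 12 mm.
- holder_mouth (a point): Centre of the holder's bore at its top edge, 62 mm above the table.
- laser: Fixed laser head, a long dark grey housing 368 mm long, 150 mm wide, 172 mm high with cream end frames; origin on the table below the exit aperture, +x = the level direction of the beam, which passes over the holder's axis; the housing extends to -x.
- laser_aperture (a point): Centre of the laser's exit aperture (aluminium ring with a green window in the black front panel), 122 mm above the table.
- trap: Fixed black finned beam trap, 62 mm in diameter, on a pillar, top at 153 mm, in the beam 320 to 350 mm from the aperture, beyond the holder. Origin on the table below its centre.
- rack: Fixed aluminium post rack, 44 (x) x 250 (y) x 33 mm high, origin at the centre of its underside. Three blind bores 14.7 mm wide, 25 mm deep (floor 8 mm above the table) at y = -90, 0, +90 mm, each with a post (power head, mirror, iris, in any order). Lift a post straight up more than 25 mm to free it.
- service_box: Fixed grey control box, 185 x 104 mm, top at 65 mm; origin at the centre of its underside. Towards +x it carries a red mushroom stop button (top 92 mm high) and a key switch; the yellow paddle lies on the -x half.
- paddle (a joint): Turn of the yellow dead-man paddle (rad): 0 = released, free end up; 0.10 = middle position; 0.20 = bottom stop. Hinge along the box's y at x = +20, z = 76 mm in the box's frame; the paddle, 44 mm wide, 100 mm long, reaches from there to -x. A spring returns it; pushing down on the pad takes about 4 N to start, 7.5 N at the middle, 11 N at the bottom.
- paddle_pad (a point): Centre of the top of the ribbed black rubber pad (40 x 40 mm) near the paddle's free end, 80 mm from the hinge: press here, straight down. Moves with the paddle: 99 mm above the table when released, 8 mm lower at the middle, 16 mm lower at the bottom stop. The pad slopes 0.20 rad, rising to the free end, when released; level at the bottom stop.
- mirror_post: Bystander: mirror mount (dark square frame 44 mm, brass adjusters) on a post in the rack, 130 mm tall. Origin at the post's foot.
- iris_post: Bystander: iris diaphragm (black disc 40 mm with a short lever) on a post in the rack, 138 mm tall. Origin at the post's foot.
- goggles: Bystander: green laser goggles, 150 mm wide, 48 mm high. Origin at the underside of the frame.
- tissue_box: Bystander: lens tissue carton, 75 x 125 x 45 mm. Origin at the centre of its underside.
- lens_jar: Bystander: small amber jar with white cap, 48 mm in diameter, 62 mm high. Origin at the centre of its underside.
- pedestal: Bystander: short steel pedestal, 32 mm in diameter, 50 mm high. Origin at the centre of its underside.
- lens_case: Bystander: flat grey lens case, 70 x 100 x 26 mm. Origin at the centre of its underside.
Not all that is in view belongs to the job. Leave any red look-alike of the power_head alone.

How it is judged:
On the way, in this order (a step that is already met when the one before it is completed fails the run):
1. the power head stands fully home in the holder, facing the laser, and is let go (horizontal distance between power_head and holder below 0.004 m and z of power_head in the frame of holder below 0.018 m and angle between power_head's own z axis and vertical below 0.08 rad and x of laser_aperture in the frame of power_head above 0.05 m and angle between the x axis of power_head and the x axis of laser, either way round below 0.26 rad and contact force between each of the fingers, the arm and power_head below 0.3 N and linear speed of power_head below 0.03 m/s), for 0.2 s.
2. the paddle is held at its middle position for two seconds (value of joint paddle between 0.06 and 0.14 rad and contact force between any of the fingers, the arm and paddle above 2 N), for 2 s.
At the end, for the whole second after the job is handed in: Power head untouched and still in the holder: within 4 mm of its axis, foot within 6 mm of the bore floor, within 0.08 rad of upright, absorber towards the laser within 0.26 rad of the beam; the robot still presses the paddle (over 2 N), steady at 0.06 to 0.14 rad (middle 0.10) (all of step 1 and all of step 2 and velocity of joint paddle between -0.05 and 0.05 rad/s); the arm keeps its last pose, push and grip.
It fails at once if the paddle is pressed before the power head stands in the holder (value of joint paddle above 0.03 rad and not (horizontal distance between power_head and holder below 0.004 m and z of power_head in the frame of holder below 0.018 m and angle between power_head's own z axis and vertical below 0.08 rad and x of laser_aperture in the frame of power_head above 0.05 m and angle between the x axis of power_head and the x axis of laser, either way round below 0.26 rad)).
It fails at once if the paddle is pushed down to its bottom stop (value of joint paddle above 0.185 rad).
It fails at once if the power head is dropped (linear speed of power_head above 0.35 m/s and contact force between the fingers and power_head below 0.1 N).
It fails at once if the mirror or iris in the rack is lifted, shoved or tipped (distance of any of mirror_post, iris_post from where it was at the start of the episode above 0.012 m or angle between any of mirror_post, iris_post's own z axis and vertical above 0.2 rad).
It fails at once if another bystander is moved by more than 15 mm or knocked over (distance of any of goggles, tissue_box, lens_jar, pedestal, lens_case from where it was at the start of the episode above 0.015 m or angle between any of lens_jar, pedestal's own z axis and vertical above 0.4 rad).
It also fails if it takes over 54 s, if anything falls off the work surface, if the arm or the gripper's body presses on something with over 40 N, if the wrist force passes 120 N, or if a joint passes its speed limit or range.

## Working session

There is one attempt and no reset: what is moved stays moved. The work goes in short steps, Python scripts to look and compute and a tool call to move; the robot and the scene stay as the last step left them, time stands still between calls to the robot, and variables do not carry over. Pictures are saved under pics/ and viewed, at most 12 in all, crops included, and the job is handed in when it is done.

Besides the shell and the picture viewer there is one more tool, called after ">>>" by a JSON object that holds its "name" and its "arguments", one argument or row to a line. apply_moves: Moves the arm, as the interface text tells. Its arguments: {"type":"object","properties":{"deltas":{"type":"array","items":{"type":"array","items":{"type":"array","items":{"type":"number","minimum":-1,"maximum":1}}}},"force":{"type":"number"}},"required":["deltas"]}

```bash
mkdir -p pics; ls; python3 - <<'E'
from plant import *
import cv2
s=read_state(); print(s)
for n in ["side","top"]:
    c=camera(n); cv2.imwrite(f"pics/{n}0.png",c["image"]); print(n,c["mtx"],c["camera_from_world"], [k for k in c])
    for t in ["power_head","power_head_grip","holder","holder_mouth","laser","laser_aperture","trap","rack","service_box","paddle_pad","mirror_post","iris_post"]:
        print(t,[(round(d["score"],2),[round(float(x)) for x in d["point"]]) for d in spot_point(n,t)[:3]])
E
```

```text
pics
{'clock': 0.0, 'joints': array([-1.39508827,  0.47784978,  0.02232099,  1.55643123, -0.01152993,
        1.10932256, -0.08310306]), 'qd': array([-4.84637797e-04, -4.45606710e-04, -6.70381299e-05, -6.63957905e-05,
        1.70037087e-03,  3.58702883e-04,  1.30067404e-03]), 'tau': array([-5.93523805e-05, -5.96451402e+01,  1.60839681e+00, -2.81195372e+01,
        1.25955881e-02,  9.26632143e-03, -3.60614067e-06]), 'ee_pos': array([0.18883755, 0.64742909, 0.23030059]), 'orientation': array([[-9.60002290e-01,  2.79991829e-01, -4.24361609e-04],
       [ 2.79992130e-01,  9.60000541e-01, -1.83510376e-03],
       [-1.06426682e-04, -1.88052172e-03, -9.99998226e-01]]), 'force': array([ 0.26635575, -0.29817991, -0.73130837]), 'wrist_torque': array([-0.00106504, -0.04650743, -0.06316949]), 'gripper_force': 0.0, 'gripper_width': 0.0854908625137455}
side [[508.88948862   0.         314.88263339]
 [  0.         508.88948862 244.44087753]
 [  0.           0.           1.        ]] [[ 0.80609448 -0.59169196  0.01059733 -0.46458688]
 [ 0.32680843  0.46001539  0.82557985 -0.25351489]
 [-0.4933639  
[... 850 characters left out ...]
 0.10134754 -0.5594475 ]
 [-0.10133053  0.00218586  0.99485041 -1.1041873 ]
 [ 0.          0.          0.          1.        ]] ['image', 'mtx', 'camera_from_world']
power_head [(0.87, [196, 271]), (0.7, [257, 336]), (0.54, [238, 288])]
power_head_grip [(0.77, [247, 338]), (0.72, [181, 272])]
holder [(0.87, [276, 210]), (0.18, [211, 210])]
holder_mouth [(0.91, [276, 206])]
laser [(0.74, [211, 208]), (0.15, [276, 210])]
laser_aperture [(0.94, [198, 202]), (0.66, [237, 287])]
trap [(0.9, [338, 211])]
rack []
service_box [(0.93, [437, 262]), (0.51, [211, 209])]
paddle_pad [(0.98, [446, 286]), (0.66, [274, 289]), (0.24, [406, 182])]
mirror_post [(0.52, [311, 291])]
iris_post [(0.51, [274, 289])]
```

View pics/side0.png

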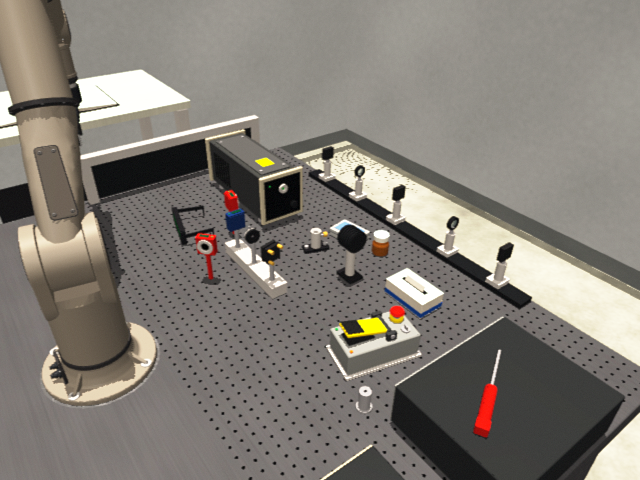

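View pics/top0.png

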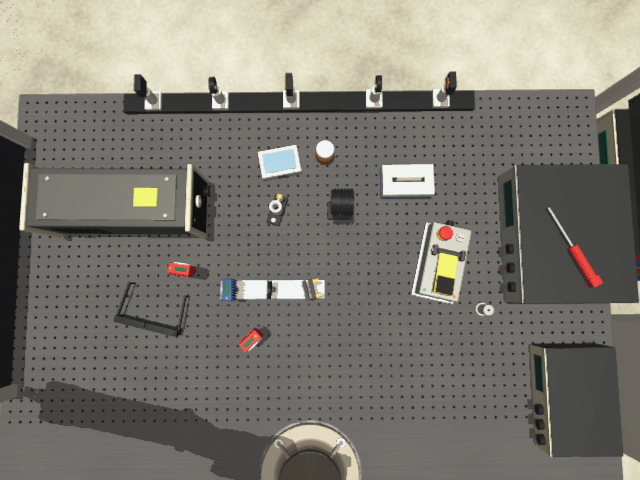

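Candidates: blue head at side (235,219) / top (229,290), red look-alikes at side (231,200) and (206,243) / top (181,270) and (251,340). The blue head in the rack's left bore fits the description. I'll check it with one close crop.

```bash
cat > h.py <<'E'
import numpy as np, cv2
def proj(c,P):
    p=c["camera_from_world"][:3,:3]@np.asarray(P)+c["camera_from_world"][:3,3]
    q=c["mtx"]@np.array([p[0],-p[1],-p[2]]); return q[:2]/q[2]
def ray(c,uv):
    d=np.linalg.solve(c["mtx"],[uv[0],uv[1],1.0]); d=np.array([d[0],-d[1],-d[2]])
    T=np.linalg.inv(c["camera_from_world"]); return T[:3,3],T[:3,:3]@d
def atz(c,uv,z):
    o,d=ray(c,uv); return o+d*(z-o[2])/d[2]
def wristcam(c,s):
    T=np.eye(4);T[:3,:3]=s["orientation"];T[:3,3]=s["ee_pos"]
    return dict(image=c["image"],mtx=c["mtx"],camera_from_world=np.linalg.inv(T@c["hand_eye"]))
E
python3 - <<'E'
from plant import *
from h import *
cs={n:camera(n) for n in["side","top"]}
a=cv2.resize(cs["side"]["image"][180:300,185:335],(800,640),interpolation=cv2.INTER_CUBIC)
b=cv2.resize(cs["top"]["image"][180:310,200:360],(788,640),interpolation=cv2.INTER_CUBIC)
cv2.imwrite("pics/crop1.png",cv2.resize(np.vstack([a[:, :788],b]),(492,800))[:, :])
im=np.hstack([a[:, :788],b]); cv2.imwrite("pics/crop1.png",cv2.resize(im,(800,325)))
t=cs["top"];sd=cs["side"]
for nm,uv,z in [("headtop",(229,290),.143),("holder",(276,206),.062),("aper",(198,202),.122),("trap",(342,205),.13),("pad",(446,286),.099),("box",(437,262),0),("rackL",(220,290),.033),("rackR",(325,289),.033)]:
    P=atz(t,uv,z); print(nm,P.round(3),proj(sd,P).round())
for n in cs:
  for th in ["power_head","holder","paddle","rack","service_box","trap","laser"]:
    for d in silhouettes(n,th)[:2]:
        ys,xs=np.nonzero(d["pixels"]); print(n,th,round(d["score"],2),d["point"],xs.min(),xs.max(),ys.min(),ys.max(), cv2.minAreaRect(np.c_[xs,ys].astype(np.float32)))
E
```

```text
headtop [0.437 0.17  0.143] [236. 212.]
holder [0.636 0.074 0.062] [317. 230.]
aper [0.636 0.246 0.122] [283. 188.]
trap [ 0.624 -0.08   0.13 ] [349. 236.]
pad [ 0.441 -0.316  0.099] [353. 327.]
box [ 0.501 -0.323  0.   ] [373. 351.]
rackL [0.437 0.212 0.033] [231. 240.]
rackR [ 0.436 -0.042  0.033] [280. 285.]
side power_head 0.92 [206.3, 245.3] 195 216 233 278 ((205.5, 255.5), (45.0, 21.0), 90.0)
side power_head 0.73 [379.3, 242.3] 371 388 229 256 ((379.5, 242.5), (27.0, 17.0), 90.0)
side holder 0.72 [313.7, 243.8] 302 325 228 252 ((315.6632080078125, 242.654296875), (20.5364990234375, 26.746475219726562), 29.357751846313477)
side paddle 0.8 [363.8, 325.9] 339 391 315 337 ((364.86309814453125, 326.09649658203125), (18.306215286254883, 50.81398391723633), 81.38435363769531)
side rack 0.77 [259.3, 267.8] 225 286 241 298 ((255.75003051757812, 267.2500305175781), (76.36752319335938, 20.50609588623047), 45.0)
side service_box 0.82 [371.4, 343.4] 326 420 306 380 ((372.7017517089844, 341.61773681640625), (58.25852584838867, 92.75192260742188), 71.91654968261719)
side trap 0.61 [352.3, 247
[... 817 characters left out ...]
, 210.5] 266 287 194 224 ((275.8000183105469, 209.1000213623047), (16.127614974975586, 30.04163360595703), 18.434947967529297)
top paddle 0.56 [446.1, 270.0] 434 459 248 294 ((444.1462707519531, 271.1673889160156), (22.766178131103516, 44.435546875), 11.9761323928833)
top rack 0.56 [273.8, 287.0] 236 323 280 298 ((279.5, 288.9999694824219), (86.99998474121094, 17.999996185302734), 0.0)
top trap 0.71 [339.6, 202.8] 327 353 188 218 ((340.0, 203.0), (30.0, 26.0), 90.0)
top laser 0.55 [113.6, 201.8] 19 209 163 238 ((114.05561828613281, 199.9348602294922), (189.78858947753906, 74.90166473388672), 0.3951370418071747)
top laser 0.5 [275.6, 287.1] 235 323 280 298 ((279.0, 289.0), (18.0, 88.0), 90.0)
```

View pics/crop1.png

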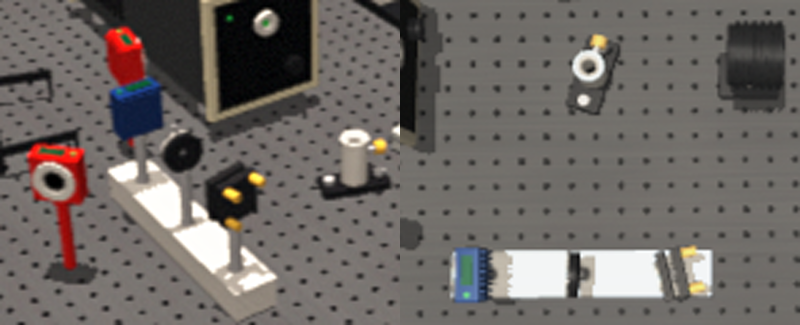

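Crop: the blue head stands in the rack's left bore, with its fins towards -y (right) and so its absorber towards the laser (+y). The red ones are look-alikes. I'll plan a hover above it.

```bash
cat >> h.py <<'E'
from scipy.spatial.transform import Rotation as Ro
RD=np.array([[0,1,0],[1,0,0],[0,0,-1.]])
def yawR(a): return Ro.from_euler('z',a).as_matrix()@RD
def plan(s,pos,R,n,hand):
    p=s["ee_pos"].copy();Rc=s["orientation"].copy();out=[]
    for k in range(n,0,-1):
        d=Rc.T@(np.asarray(pos)-p)/k; w=Ro.from_matrix(Rc.T@R).as_rotvec()/k
        r=np.round(np.r_[d/.03,w/.1],2); out.append([float(x)+0 for x in r]+[hand])
        p=p+Rc@(r[:3]*.03); Rc=Rc@Ro.from_rotvec(r[3:]*.1).as_matrix()
    for i in range(0,n,5): print(str(out[i:i+5]).replace(' ',''))
E
python3 - <<'E'
from plant import *
from h import *
plan(read_state(),[.437,.172,.25],RD,20,1)
E
```

```text
[[-0.62,-0.65,-0.03,0.0,0.0,0.64,1],[-0.66,-0.6,-0.03,0.0,0.0,0.64,1],[-0.7,-0.56,-0.03,0.0,0.0,0.64,1],[-0.73,-0.52,-0.03,0.0,0.0,0.64,1],[-0.76,-0.47,-0.03,0.0,0.0,0.64,1]]
[[-0.79,-0.42,-0.03,0.0,0.0,0.64,1],[-0.82,-0.37,-0.03,0.0,0.0,0.64,1],[-0.84,-0.31,-0.03,0.0,0.0,0.65,1],[-0.86,-0.26,-0.03,0.0,0.0,0.64,1],[-0.87,-0.2,-0.03,0.0,0.0,0.65,1]]
[[-0.88,-0.15,-0.03,0.0,0.0,0.64,1],[-0.89,-0.09,-0.03,0.0,0.0,0.65,1],[-0.89,-0.03,-0.03,0.0,0.0,0.64,1],[-0.89,0.02,-0.03,0.0,0.0,0.65,1],[-0.89,0.08,-0.03,0.0,0.0,0.64,1]]
[[-0.88,0.14,-0.03,0.0,0.0,0.65,1],[-0.87,0.2,-0.04,0.0,0.0,0.64,1],[-0.86,0.25,-0.03,0.0,0.0,0.65,1],[-0.84,0.31,-0.04,0.0,0.0,0.64,1],[-0.82,0.37,-0.03,0.0,0.0,0.65,1]]
```

>>> {"name": "apply_moves", "arguments": {
  "deltas": [
    [[-0.62, -0.65, -0.03, 0, 0, 0.64, 1], [-0.66, -0.6, -0.03, 0, 0, 0.64, 1], [-0.7, -0.56, -0.03, 0, 0, 0.64, 1], [-0.73, -0.52, -0.03, 0, 0, 0.64, 1], [-0.76, -0.47, -0.03, 0, 0, 0.64, 1]]
  ]
}}

```text
clock: 2.6
ee_pos: [0.2515, 0.528, 0.236]
orientation: [[-0.822, 0.57, 0.0], [0.57, 0.822, 0.0], [0.0, 0.0, -1.0]]
force: [0.9, -0.0, 0.4]
gripper_width: 0.0859
gripper_force: 0.0
```

>>> {"name": "apply_moves", "arguments": {
  "deltas": [
    [[-0.79, -0.42, -0.03, 0, 0, 0.64, 1], [-0.82, -0.37, -0.03, 0, 0, 0.64, 1], [-0.84, -0.31, -0.03, 0, 0, 0.65, 1], [-0.86, -0.26, -0.03, 0, 0, 0.64, 1], [-0.87, -0.2, -0.03, 0, 0, 0.65, 1]]
  ]
}}

```text
clock: 3.1
ee_pos: [0.314, 0.4084, 0.2405]
orientation: [[-0.598, 0.801, 0.0], [0.801, 0.598, 0.0], [0.0, 0.0, -1.0]]
force: [0.7, 0.4, 0.1]
gripper_width: 0.0855
gripper_force: 0.0
```

>>> {"name": "apply_moves", "arguments": {
  "deltas": [
    [[-0.88, -0.15, -0.03, 0, 0, 0.64, 1], [-0.89, -0.09, -0.03, 0, 0, 0.65, 1], [-0.89, -0.03, -0.03, 0, 0, 0.64, 1], [-0.89, 0.02, -0.03, 0, 0, 0.65, 1], [-0.89, 0.08, -0.03, 0, 0, 0.64, 1]]
  ]
}}

```text
clock: 3.6
ee_pos: [0.3758, 0.2889, 0.2449]
orientation: [[-0.312, 0.95, 0.0], [0.95, 0.312, 0.0], [0.0, 0.0, -1.0]]
force: [-0.4, 0.1, 0.6]
gripper_width: 0.0852
gripper_force: 0.0
```

>>> {"name": "apply_moves", "arguments": {
  "deltas": [
    [[-0.88, 0.14, -0.03, 0, 0, 0.65, 1], [-0.87, 0.2, -0.04, 0, 0, 0.64, 1], [-0.86, 0.25, -0.03, 0, 0, 0.65, 1], [-0.84, 0.31, -0.04, 0, 0, 0.64, 1], [-0.82, 0.37, -0.03, 0, 0, 0.65, 1]]
  ]
}}

```text
clock: 4.1
ee_pos: [0.438, 0.1699, 0.2501]
orientation: [[0.005, 1.0, 0.0], [1.0, -0.005, 0.0], [0.0, 0.0, -1.0]]
force: [-0.2, 0.1, -0.2]
gripper_width: 0.0854
gripper_force: 0.0
```

```bash
python3 - <<'E'
from plant import *
from h import *
s=read_state(); c0=camera("wrist"); print(s["ee_pos"],s["orientation"].round(3),s["clock"]); print(c0["hand_eye"],c0["mtx"])
cv2.imwrite("pics/w1.png",c0["image"]); c=wristcam(c0,s)
for t in ["power_head_grip","power_head","rack"]:
    for d in silhouettes("wrist",t)[:2]:
        ys,xs=np.nonzero(d["pixels"]); print(t,d["score"],d["point"],atz(c,d["point"],.143).round(4),cv2.minAreaRect(np.c_[xs,ys].astype(np.float32)))
    for d in spot_point("wrist",t)[:2]: print(t,d["score"],d["point"],atz(c,d["point"],{"power_head_grip":.118,"power_head":.008,"rack":0}[t]).round(4))
E
```

```text
[0.43797915 0.16993423 0.25005979] [[ 0.005  1.     0.   ]
 [ 1.    -0.005  0.   ]
 [ 0.     0.    -1.   ]] 4.1
[[-3.63353961e-04  9.59168781e-01  2.82834080e-01  7.16064081e-02]
 [ 9.99999823e-01  4.81804855e-04 -3.49244614e-04  6.35000612e-04]
 [-4.71255364e-04  2.82833903e-01 -9.59168787e-01 -1.41356375e-01]
 [ 0.00000000e+00  0.00000000e+00  0.00000000e+00  1.00000000e+00]] [[408.23288202   0.         317.88911672]
 [  0.         408.23288202 244.01244365]
 [  0.           0.           1.        ]]
power_head_grip 0.98 [391.3, 43.7] [0.4801 0.2838 0.143 ] ((392.9783630371094, 47.47026824951172), (56.770381927490234, 99.08822631835938), 8.972626686096191)
power_head_grip 0.79 [168.7, 281.1] [0.3413 0.1437 0.143 ] ((178.0, 276.5), (70.00357055664062, 95.45940399169922), 45.0)
power_head_grip 0.92 [391.1, 51.8] [0.4843 0.2835 0.118 ]
power_head_grip 0.71 [321.6, 223.5] [0.4413 0.1756 0.118 ]
power_head 0.93 [317.6, 228.8] [0.4386 0.1783 0.143 ] ((317.5, 223.0), (60.0, 75.0), 90.0)
power_head 0.6 [168.5, 282.0] [0.3411 0.1431 0.143 ] ((178.25001525878906, 276.7500305175781), (69.29645538330078, 95.45940399169922), 45.0)
power_head 0.86 [315.7, 197.3] [0.4368 0.1747 0.008 ]
power_head 0.57 [372.4, 73.3] [0.487  0.2834 0.008 ]
rack 0.87 [320.8, 276.3] [0.4405 0.1464 0.143 ] ((318.0, 281.5), (249.0, 50.0), 90.0)
rack 0.73 [320.4, 280.2] [0.4409 0.0874 0.    ]
```

View pics/w1.png

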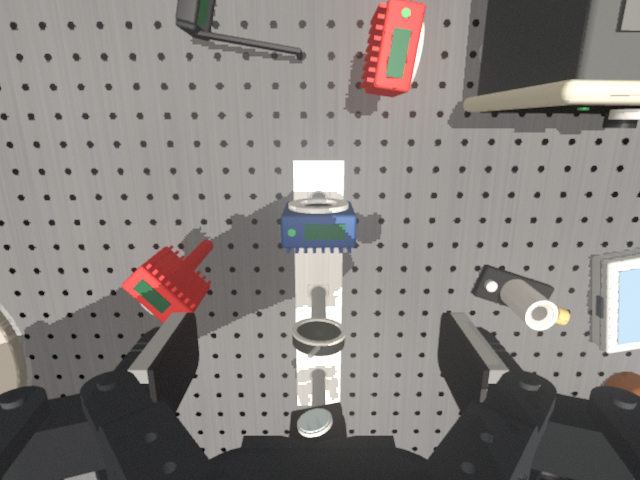

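The wrist view shows the blue head at (319,227), absorber up (+y), fins down, squarely aligned with the rack; the holder's mouth is at (541,316). I'll refine both.

```bash
python3 - <<'E'
from plant import *
from h import *
s=read_state(); c=wristcam(camera("wrist"),s); im=c["image"].astype(int)
m=(im[...,0]>im[...,2]+40)&(im[...,0]>im[...,1]+25)
m[:190]=0;m[265:]=0;m[:,:270]=0;m[:,370:]=0
ys,xs=np.nonzero(m); print(xs.min(),xs.max(),ys.min(),ys.max())
for r in range(200,256,3): 
    q=np.nonzero(m[r])[0]; print(r,(q.min(),q.max(),len(q)) if len(q) else None,end=' ')
print()
for uv in [(xs.min(),230),(xs.max()+1,230),(319,207),(319,247),(319,252)]: print(uv,atz(c,uv,.143).round(4))
# predicted corners for hypothesised centre
for P in [(.439,.1755)]:
  for dx in(-.024,.024):
    for dy,z in((-.015,.143),(-.011,.143),(.011,.143),(.014,.118)): print(dx,dy,proj(c,(P[0]+dx,P[1]+dy,z)).round(1))
print(proj(c,(.439,.1755,.008)))
for d in spot_point("wrist","holder_mouth")[:2]: print(d, atz(c,d["point"],.062))
for d in spot_point("wrist","holder")[:2]: print(d, atz(c,d["point"],0))
for n in("top","side"):
    cc=camera(n); 
    for d in spot_point(n,"holder_mouth")[:1]: print(n,d,atz(cc,d["point"],.062))
E
```

```text
284 358 219 256
200 None 203 None 206 None 209 None 212 None 215 None 218 None 221 (np.int64(284), np.int64(357), 74) 224 (np.int64(284), np.int64(358), 75) 227 (np.int64(284), np.int64(357), 74) 230 (np.int64(284), np.int64(357), 32) 233 (np.int64(284), np.int64(357), 24) 236 (np.int64(284), np.int64(357), 22) 239 (np.int64(284), np.int64(356), 23) 242 (np.int64(284), np.int64(356), 31) 245 (np.int64(284), np.int64(356), 73) 248 (np.int64(284), np.int64(356), 73) 251 (np.int64(288), np.int64(352), 16) 254 (np.int64(289), np.int64(352), 17) 
(np.int64(284), 230) [0.4162 0.1803 0.143 ]
(np.int64(359), 230) [0.4633 0.1803 0.143 ]
(319, 207) [0.4382 0.195  0.143 ]
(319, 247) [0.4382 0.1692 0.143 ]
(319, 252) [0.4382 0.1658 0.143 ]
-0.024 -0.015 [282.8 259.9]
-0.024 -0.011 [282.6 254. ]
-0.024 0.011 [281.8 220.3]
-0.024 0.014 [284.8 207.7]
0.024 -0.015 [357.6 260. ]
0.024 -0.011 [357.8 254. ]
0.024 0.011 [358.8 220.4]
0.024 0.014 [355.4 207.7]
[319.44817947 199.33656215]
{'point': [543.0, 321.2], 'score': 0.86} [0.63802492 0.07579393 0.062     ]
{'point': [508.9, 290.3], 'score': 0.65} [0.63503592 0.07928594 0.        ]
top {'point': [407.1, 183.9], 'score': 0.58} [ 0.6863333  -0.24180445  0.062     ]
side {'point': [313.0, 229.4], 'score': 0.84} [0.63080605 0.08432308 0.062     ]
```

>>> {"name": "apply_moves", "arguments": {
  "deltas": [
    [[0.13, 0.03, 0.9, 0, 0, 0, 1], [0.13, 0.03, 0.9, 0, 0, 0, 1], [0, 0, 0.9, 0, 0, 0, 1], [0, 0, 0.9, 0, 0, 0, 1], [0, 0, 0.8, 0, 0, 0, 1]]
  ]
}}

```text
clock: 5.3
ee_pos: [0.4387, 0.1799, 0.1167]
orientation: [[-0.0, 1.0, -0.0], [1.0, 0.0, -0.0], [-0.0, -0.0, -1.0]]
force: [-0.8, 0.2, 0.1]
gripper_width: 0.0854
gripper_force: 0.0
```

>>> {"name": "apply_moves", "arguments": {
  "deltas": [
    [[0, 0, 0.6, 0, 0, 0, 1], [0, 0, 0, 0, 0, 0, 1], [0, 0, 0, 0, 0, 0, 1]]
  ]
}}

```text
clock: 5.6
ee_pos: [0.4391, 0.1798, 0.1001]
orientation: [[0.0, 1.0, -0.0], [1.0, -0.0, -0.0], [-0.0, -0.0, -1.0]]
force: [0.1, 0.3, 0.9]
gripper_width: 0.085
gripper_force: 0.0
```

>>> {"name": "apply_moves", "arguments": {
  "deltas": [
    [[0, 0, 0, 0, 0, 0, -1], [0, 0, 0, 0, 0, 0, -1], [0, 0, 0, 0, 0, 0, -1], [0, 0, 0, 0, 0, 0, -1], [0, 0, 0, 0, 0, 0, -1]]
  ],
  "force": 40
}}

```text
clock: 6.1
ee_pos: [0.4393, 0.1802, 0.1008]
orientation: [[0.0, 1.0, 0.001], [1.0, -0.0, 0.001], [0.001, 0.001, -1.0]]
force: [-1.2, -0.2, 6.8]
gripper_width: 0.0475
gripper_force: 40.6
```

>>> {"name": "apply_moves", "arguments": {
  "deltas": [
    [[0, 0, -0.3, 0, 0, 0, -1], [0, 0, -0.4, 0, 0, 0, -1], [0, 0, -0.4, 0, 0, 0, -1], [0, 0, -0.4, 0, 0, 0, -1], [0, 0, -0.4, 0, 0, 0, -1]]
  ],
  "force": 60
}}

```text
clock: 6.6
ee_pos: [0.439, 0.1798, 0.1582]
orientation: [[0.0, 1.0, 0.0], [1.0, -0.0, 0.0], [0.0, 0.0, -1.0]]
force: [0.6, -0.5, -2.8]
gripper_width: 0.0472
gripper_force: 62.2
```

>>> {"name": "apply_moves", "arguments": {
  "deltas": [
    [[0, 0, -0.4, 0, 0, 0, -1], [0, 0, -0.4, 0, 0, 0, -1], [0, 0, -0.4, 0, 0, 0, -1], [0, 0, 0, 0, 0, 0, -1], [0, 0, 0, 0, 0, 0, -1]]
  ]
}}

```text
clock: 7.1
ee_pos: [0.4389, 0.1799, 0.193]
orientation: [[-0.0, 1.0, 0.0], [1.0, 0.0, 0.0], [0.0, 0.0, -1.0]]
force: [-0.9, -1.0, -2.4]
gripper_width: 0.0471
gripper_force: 62.2
```

```bash
python3 - <<'E'
from plant import *
from h import *
s=read_state(); c=wristcam(camera("wrist"),s); print(s["ee_pos"],s["orientation"].round(3),s["force"],s["gripper_width"],s["clock"])
cv2.imwrite("pics/w2.png",c["image"])
im=c["image"].astype(int)
m=(im[...,0]>im[...,2]+40)&(im[...,0]>im[...,1]+25); m[:120]=0;m[:,:230]=0;m[:,420:]=0
ys,xs=np.nonzero(m); print(xs.min(),xs.max(),ys.min(),ys.max(),proj(c,s["ee_pos"]))
for n in("top","side"):
    cc=camera(n)
    P=s["ee_pos"]+[0,0,.019]; print(n,proj(cc,P),proj(cc,P-[0,0,.11]))
    cv2.imwrite(f"pics/{n}2.png",cc["image"])
cc["image"]
u,v=proj(cc,s["ee_pos"]).astype(int); cv2.imwrite("pics/side2c.png",cv2.resize(cc["image"][v-60:v+60,u-80:u+80],(800,600),interpolation=cv2.INTER_CUBIC)); print(u-80,v-60)
c=wristcam(camera("wrist"),read_state())
for d in spot_point("wrist","holder_mouth")[:2]: print(d, atz(c,d["point"],.062))
for d in silhouettes("wrist","holder")[:2]: print(d["point"],d["score"])
E
```

```text
[0.43889826 0.17990741 0.19301712] [[-0.  1.  0.]
 [ 1.  0.  0.]
 [ 0.  0. -1.]] [-0.90833103 -1.0306729  -2.37359299] 0.04711892926288822 7.1
235 400 320 432 [316.12402465 319.19177393]
top [217.73509622 289.53297932] [227.93113375 289.13807168]
side [232.35584811 187.73902843] [235.61886747 223.57485586]
152 134
{'point': [578.3, 363.5], 'score': 0.61} [0.6368429  0.07629831 0.062     ]
[552.9, 336.2] 0.85
```

View pics/side2c.png

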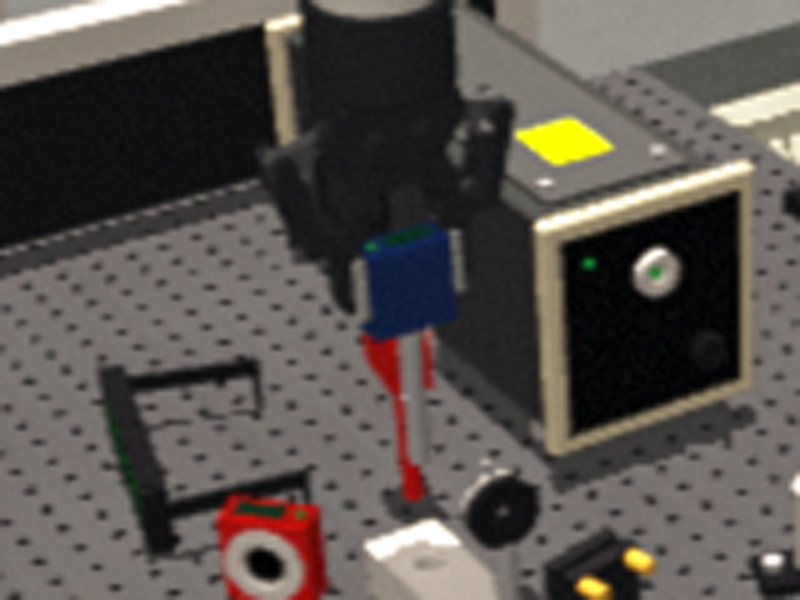

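View pics/w2.png

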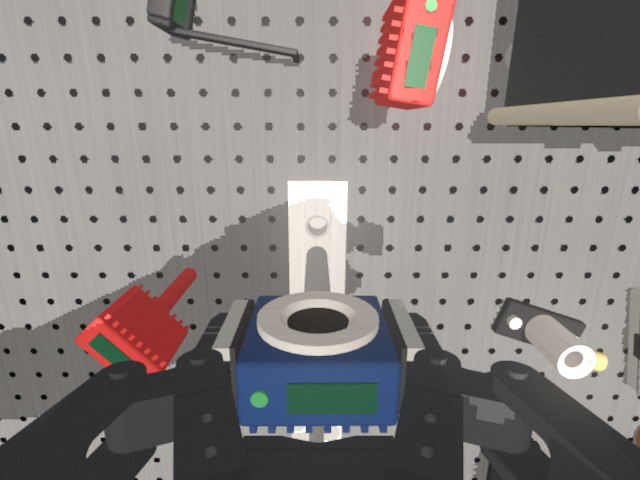

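>>> {"name": "apply_moves", "arguments": {
  "deltas": [
    [[0, 0.9, 0, 0, 0, 0, -1], [0, 0.9, 0, 0, 0, 0, -1], [0, 0.9, 0, 0, 0, 0, -1], [-0.73, 0.65, 0, 0, 0, 0, -1], [-0.73, 0.65, 0, 0, 0, 0, -1]]
  ]
}}

```text
clock: 7.9
ee_pos: [0.5597, 0.1361, 0.1922]
orientation: [[-0.002, 1.0, -0.001], [1.0, 0.002, -0.001], [-0.001, -0.001, -1.0]]
force: [0.2, -0.5, -2.7]
gripper_width: 0.0475
gripper_force: 62.8
```

>>> {"name": "apply_moves", "arguments": {
  "deltas": [
    [[-0.73, 0.65, 0, 0, 0, 0, -1], [-0.73, 0.65, 0, 0, 0, 0, -1], [-0.73, 0.65, 0, 0, 0, 0, -1], [-0.73, 0.65, 0, 0, 0, 0, -1], [-0.73, 0, 0, 0, 0, 0, -1]]
  ]
}}

```text
clock: 8.4
ee_pos: [0.639, 0.0257, 0.1923]
orientation: [[-0.0, 1.0, 0.001], [1.0, 0.0, -0.001], [-0.001, 0.001, -1.0]]
force: [-0.1, -0.2, -2.8]
gripper_width: 0.0474
gripper_force: 63.1
```

>>> {"name": "apply_moves", "arguments": {
  "deltas": [
    [[-0.72, 0, 0, 0, 0, 0, -1], [0, 0, 0, 0, 0, 0, -1], [0, 0, 0, 0, 0, 0, -1]]
  ]
}}

```text
clock: 8.7
ee_pos: [0.6367, 0.0047, 0.1924]
orientation: [[0.001, 1.0, -0.001], [1.0, -0.001, 0.0], [0.0, -0.001, -1.0]]
force: [-0.3, 0.8, -3.5]
gripper_width: 0.0473
gripper_force: 63.0
```

```bash
python3 - <<'E'
from plant import *
from h import *
s=read_state(); c=wristcam(camera("wrist"),s); print(s["ee_pos"],s["orientation"].round(3),s["force"],s["gripper_width"],s["clock"])
cv2.imwrite("pics/w3.png",c["image"]); 
for d in spot_point("wrist","holder_mouth")[:2]: print(d, atz(c,d["point"],.062))
im=c["image"].astype(int)
m=(im[...,0]>im[...,2]+40)&(im[...,0]>im[...,1]+25); m[:280]=0;m[:,:230]=0;m[:,420:]=0
ys,xs=np.nonzero(m); print("blue",xs.min(),xs.max(),ys.min(),ys.max())
for cx in (260,280,300,380): print(cx,np.nonzero(m[:,cx])[0][[0,-1]])
e=s["ee_pos"]
for dz in(.040,.0422,.044):
  for uv in [(238,423),(400,423),(319,363),(319,423),(319,432)]: print(dz,uv,(atz(c,uv,e[2]+dz)-e).round(4))
# old image: rack bore & head
w2=cv2.imread("pics/w2.png"); s2=dict(ee_pos=np.array([.4389,.1799,.1930]),orientation=RD)
c2=wristcam(camera("wrist"),s2); print("bore",atz(c2,(317,225),.033))
E
```

```text
[0.63668904 0.00469769 0.19237443] [[ 0.001  1.    -0.001]
 [ 1.    -0.001  0.   ]
 [ 0.    -0.001 -1.   ]] [-0.26340357  0.82892248 -3.51827167] 0.04733436749110465 8.7
{'point': [316.5, 125.7], 'score': 0.84} [0.6365278  0.07505618 0.062     ]
blue 236 399 363 432
260 [363 424]
280 [365 424]
300 [365 424]
380 [365 429]
0.04 (238, 423) [-0.0231 -0.0137  0.04  ]
0.04 (400, 423) [ 0.0251 -0.0138  0.04  ]
0.04 (319, 363) [0.001  0.0066 0.04  ]
0.04 (319, 423) [ 0.001  -0.0138  0.04  ]
0.04 (319, 432) [ 0.001 -0.017  0.04 ]
0.0422 (238, 423) [-0.0226 -0.0119  0.0422]
0.0422 (400, 423) [ 0.0246 -0.0119  0.0422]
0.0422 (319, 363) [0.001  0.008  0.0422]
0.0422 (319, 423) [ 0.001  -0.0119  0.0422]
0.0422 (319, 432) [ 0.001  -0.0151  0.0422]
0.044 (238, 423) [-0.0221 -0.0104  0.044 ]
0.044 (400, 423) [ 0.0241 -0.0104  0.044 ]
0.044 (319, 363) [0.001  0.0091 0.044 ]
0.044 (319, 423) [ 0.001  -0.0104  0.044 ]
0.044 (319, 432) [ 0.001  -0.0135  0.044 ]
bore [0.43897407 0.1776866  0.033     ]
```

View pics/w3.png

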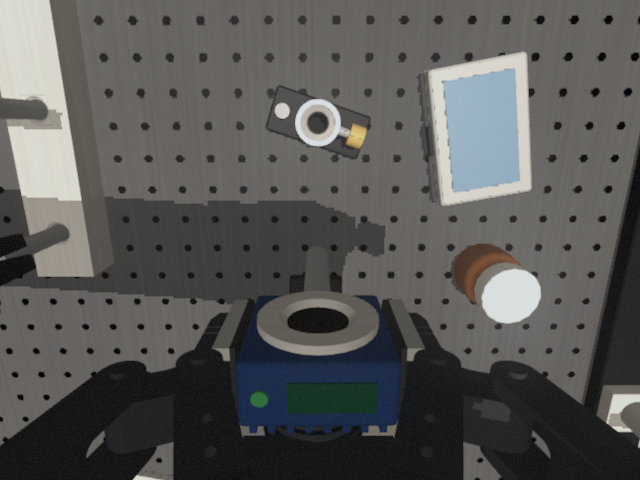

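Wrist view: the holder ring centre is at about (318,123) and the post is visible hanging at (317,260). Next, refine the ring centre.

```bash
python3 - <<'E'
from plant import *
from h import *
s=read_state(); c=wristcam(camera("wrist"),s); print(s["ee_pos"])
g=cv2.cvtColor(c["image"],cv2.COLOR_BGR2GRAY); x0,y0=270,75
r=cv2.resize(g[y0:y0+100,x0:x0+100],None,fx=6,fy=6,interpolation=cv2.INTER_CUBIC)
for lo,hi in((20,60),(60,110),(110,170)):
    q=cv2.HoughCircles(r,cv2.HOUGH_GRADIENT,1,200,param1=120,param2=15,minRadius=lo,maxRadius=hi)
    if q is not None:
        for a in q[0][:2]:
            uv=((a[0]+.5)/6-.5+x0,(a[1]+.5)/6-.5+y0); print(np.round(uv,1),a[2]/6,atz(c,uv,.062).round(4))
T=np.linalg.inv(c["camera_from_world"]); print(T[:3,3])
for rr,z in((.01135,.062),(.0145,.062),(.00735,.058)): print(rr,rr*408/(T[2,3]-z))
E
```

```text
[0.63686593 0.00661064 0.19256577]
[282.  113.2] 7.7999997 [0.6146 0.0846 0.062 ]
[317.2 124.2] 9.900001 [0.637 0.078 0.062]
[317.3 125.7] 10.95 [0.6371 0.0771 0.062 ]
[318.  125.8] 23.316666 [0.6375 0.077  0.062 ]
[0.63742402 0.07810524 0.33397686]
0.01135 17.02644840843251
0.0145 21.751850389627435
0.00735 10.866128356176901
```

>>> {"name": "apply_moves", "arguments": {
  "deltas": [
    [[0.6, 0.01, 0, 0, 0, 0, -1], [0.6, 0, 0, 0, 0, 0, -1], [0.6, 0, 0, 0, 0, 0, -1], [0.55, 0, 0.1, 0, 0, 0, -1], [0.07, 0, 0.3, 0, 0, 0, -1]]
  ]
}}

```text
clock: 9.4
ee_pos: [0.6377, 0.0825, 0.181]
orientation: [[-0.006, 1.0, 0.001], [1.0, 0.006, 0.002], [0.002, 0.001, -1.0]]
force: [-0.2, 1.1, -2.0]
gripper_width: 0.0471
gripper_force: 63.0
```

>>> {"name": "apply_moves", "arguments": {
  "deltas": [
    [[0, 0, 0.3, 0, 0, 0, -1], [0, 0, 0.2, 0, 0, 0, -1], [0, 0, 0, 0, 0, 0, -1], [0, 0, 0, 0, 0, 0, -1], [0, 0, 0, 0, 0, 0, -1]]
  ]
}}

```text
clock: 9.9
ee_pos: [0.6376, 0.0767, 0.1663]
orientation: [[0.001, 1.0, 0.001], [1.0, -0.001, -0.0], [-0.0, 0.001, -1.0]]
force: [-0.2, 1.1, -2.5]
gripper_width: 0.0472
gripper_force: 63.0
```

```bash
python3 - <<'E'
from plant import *
from h import *
s=read_state(); e=s["ee_pos"]; print(e,s["force"],s["orientation"].round(3))
f=e+[0,-.0022,-.0928]; print("foot",f)
cc=camera("side"); print(proj(cc,f),proj(cc,[.6373,.0771,.062]))
u,v=proj(cc,f).astype(int); cv2.imwrite("pics/side3.png",cv2.resize(cc["image"][v-45:v+30,u-50:u+50],(800,600),interpolation=cv2.INTER_CUBIC)); print(u-50,v-45)
E
```

```text
[0.63756825 0.07674547 0.16626539] [-0.22874086  1.07695263 -2.51450681] [[ 0.001  1.     0.001]
 [ 1.    -0.001 -0.   ]
 [-0.     0.001 -1.   ]]
foot [0.63756825 0.07454547 0.07346539]
[317.02309838 226.74870222] [316.35775003 229.80769302]
267 181
```

View pics/side3.png

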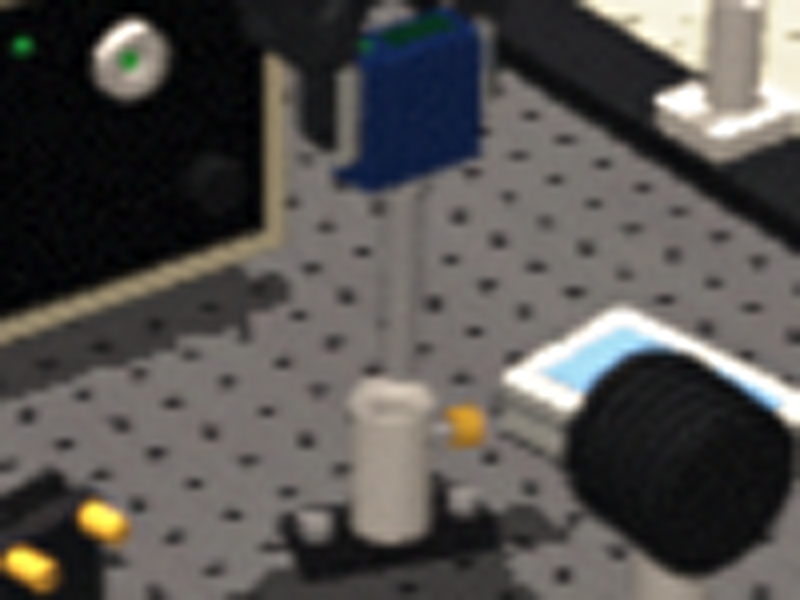

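>>> {"name": "apply_moves", "arguments": {
  "deltas": [
    [[0, 0, 0, 0, 0, 0, -1], [0, 0, 0, 0, 0, 0, -1], [0, 0, 0, 0, 0, 0, -1], [0, 0, 0, 0, 0, 0, -1]]
  ]
}}

```text
clock: 10.35
ee_pos: [0.6373, 0.0776, 0.166]
orientation: [[-0.0, 1.0, 0.0], [1.0, 0.0, 0.0], [0.0, 0.0, -1.0]]
force: [1.1, 0.2, -3.2]
gripper_width: 0.0476
gripper_force: 63.0
```

>>> {"name": "apply_moves", "arguments": {
  "deltas": [
    [[0.03, 0, 0.15, 0, 0, 0, -1], [0, 0, 0.15, 0, 0, 0, -1], [0, 0, 0.15, 0, 0, 0, -1], [0, 0, 0.15, 0, 0, 0, -1], [0, 0, 0, 0, 0, 0, -1]]
  ]
}}

```text
clock: 10.85
ee_pos: [0.6372, 0.0794, 0.1472]
orientation: [[-0.001, 1.0, -0.0], [1.0, 0.001, 0.001], [0.001, -0.0, -1.0]]
force: [0.6, 2.8, -4.1]
gripper_width: 0.0472
gripper_force: 62.9
```

>>> {"name": "apply_moves", "arguments": {
  "deltas": [
    [[0.02, 0, 0.2, 0, 0, 0, -1], [0, 0, 0.25, 0, 0, 0, -1], [0, 0, 0.25, 0, 0, 0, -1], [0, 0, 0.2, 0, 0, 0, -1], [0, 0, 0, 0, 0, 0, -1]]
  ]
}}

```text
clock: 11.35
ee_pos: [0.637, 0.0796, 0.1197]
orientation: [[-0.0, 1.0, -0.001], [1.0, 0.0, 0.0], [0.0, -0.001, -1.0]]
force: [2.1, 4.1, -5.1]
gripper_width: 0.0473
gripper_force: 62.6
```

>>> {"name": "apply_moves", "arguments": {
  "deltas": [
    [[0.02, 0, 0.15, 0, 0, 0, -1], [0, 0, 0.15, 0, 0, 0, -1], [0, 0, 0.1, 0, 0, 0, -1], [0, 0, 0.07, 0, 0, 0, -1], [0, 0, 0, 0, 0, 0, -1]]
  ]
}}

```text
clock: 11.85
ee_pos: [0.6372, 0.0797, 0.1064]
orientation: [[-0.0, 1.0, -0.0], [1.0, 0.0, 0.0], [0.0, -0.0, -1.0]]
force: [1.7, 3.9, -4.1]
gripper_width: 0.0474
gripper_force: 62.9
```

>>> {"name": "apply_moves", "arguments": {
  "deltas": [
    [[0, 0, 0.05, 0, 0, 0, -1], [0, 0, 0.05, 0, 0, 0, -1], [0, 0, 0, 0, 0, 0, -1], [0, 0, 0, 0, 0, 0, -1]]
  ]
}}

```text
clock: 12.25
ee_pos: [0.6373, 0.0797, 0.105]
orientation: [[0.0, 1.0, 0.0], [1.0, -0.0, 0.001], [0.001, 0.0, -1.0]]
force: [-3.8, 4.8, 8.0]
gripper_width: 0.0474
gripper_force: 64.1
```

Contact at the predicted floor height. I'll let go now.

>>> {"name": "apply_moves", "arguments": {
  "deltas": [
    [[0, 0, 0, 0, 0, 0, -1], [0, 0, 0, 0, 0, 0, 1], [0, 0, 0, 0, 0, 0, 1], [0, 0, 0, 0, 0, 0, 1], [0, 0, 0, 0, 0, 0, 1]]
  ],
  "force": 20
}}

```text
clock: 12.75
ee_pos: [0.6372, 0.0789, 0.1036]
orientation: [[0.001, 1.0, -0.0], [1.0, -0.001, -0.001], [-0.001, -0.0, -1.0]]
force: [0.8, 0.6, 0.3]
gripper_width: 0.0855
gripper_force: 0.0
```

>>> {"name": "apply_moves", "arguments": {
  "deltas": [
    [[0, 0, -0.2, 0, 0, 0, 1], [0, 0, -0.4, 0, 0, 0, 1], [0, 0, -0.7, 0, 0, 0, 1], [0, 0, -0.9, 0, 0, 0, 1], [0, 0, -0.9, 0, 0, 0, 1]]
  ]
}}

```text
clock: 13.25
ee_pos: [0.6373, 0.0794, 0.1987]
orientation: [[0.0, 1.0, 0.001], [1.0, -0.0, -0.0], [-0.0, 0.001, -1.0]]
force: [0.9, -0.5, -0.7]
gripper_width: 0.0855
gripper_force: 0.0
```

>>> {"name": "apply_moves", "arguments": {
  "deltas": [
    [[0, 0, -0.9, 0, 0, 0, 1], [0, 0, -0.9, 0, 0, 0, -1], [0, 0, 0, 0, 0, 0, -1], [0, 0, 0, 0, 0, 0, -1]]
  ]
}}

```text
clock: 13.65
ee_pos: [0.6376, 0.0796, 0.2521]
orientation: [[0.0, 1.0, 0.002], [1.0, -0.0, 0.001], [0.001, 0.002, -1.0]]
force: [0.2, -0.7, -0.5]
gripper_width: 0.0443
gripper_force: 0.0
```

```bash
python3 - <<'E'
from plant import *
from h import *
s=read_state(); print(s["ee_pos"],s["force"],s["gripper_width"],s["clock"])
c=wristcam(camera("wrist"),s)
H=np.array([.6373,.0771,0])
cc=camera("side"); t=camera("top")
print("pred head top corners in crop:",[proj(cc,H+[dx,dy,.147]).round(1) for dx in(-.024,.024) for dy in(-.011,.011)])
a=cv2.resize(cc["image"][175:265,270:360],(400,400),interpolation=cv2.INTER_CUBIC)
b=cv2.resize(c["image"],(400,300)); b=cv2.copyMakeBorder(b,0,100,0,0,cv2.BORDER_CONSTANT)
cv2.imwrite("pics/chk.png",np.hstack([a,b]))
for n in("side","top","wrist"):
  if n=="wrist": camera(n)
  q=c if n=="wrist" else cc if n=="side" else t
  for d in spot_point(n,"paddle_pad")[:2]: print(n,"pad",d["point"],d["score"],atz(q,d["point"],.099).round(4))
  for d in silhouettes(n,"service_box")[:1]:
    ys,xs=np.nonzero(d["pixels"]); print(n,d["score"],d["point"],cv2.minAreaRect(np.c_[xs,ys].astype(np.float32)))
# yellow & dark pad in top image
im=t["image"].astype(int); m=(im[...,1]>140)&(im[...,2]>140)&(im[...,0]<80); m[:,:420]=0;m[:,:][:240]=0
ys,xs=np.nonzero(m); R=cv2.minAreaRect(np.c_[xs,ys].astype(np.float32)); print("yellow",R,[atz(t,p,.09).round(4) for p in cv2.boxPoints(R)])
cv2.imwrite("pics/box.png",cv2.resize(t["image"][215:310,400:490],(570,600),interpolation=cv2.INTER_CUBIC))
E
```

```text
[0.63760074 0.07958352 0.25211254] [ 0.16628812 -0.69828151 -0.54656204] 0.04429076741894369 13.65
pred head top corners in crop: [array([312. , 207.9]), array([307.3, 204.5]), array([326.2, 202.8]), array([321.3, 199.6])]
side pad [315.5, 230.5] 0.72 [0.5988 0.0295 0.099 ]
side pad [354.0, 326.7] 0.7 [ 0.4444 -0.3161  0.099 ]
side 0.98 [373.0, 342.0] ((372.7875671386719, 341.32879638671875), (58.59418869018555, 92.77893829345703), 70.86636352539062)
top pad [446.0, 283.1] 0.65 [ 0.4475 -0.3159  0.099 ]
top pad [439.1, 265.3] 0.63 [ 0.4881 -0.3017  0.099 ]
top 0.61 [274.1, 202.4] ((274.0, 201.5), (23.0, 10.0), 90.0)
wrist 0.19 [460.8, 334.9] ((461.5980529785156, 332.08599853515625), (75.83140563964844, 47.94012451171875), 55.304847717285156)
yellow ((446.5000305175781, 274.5), (21.096628189086914, 40.36003112792969), 8.365885734558105) [array([ 0.4254, -0.288 ,  0.09  ]), array([ 0.5169, -0.3049,  0.09  ]), array([ 0.5093, -0.3529,  0.09  ]), array([ 0.4179, -0.3356,  0.09  ])]
```

View pics/chk.png

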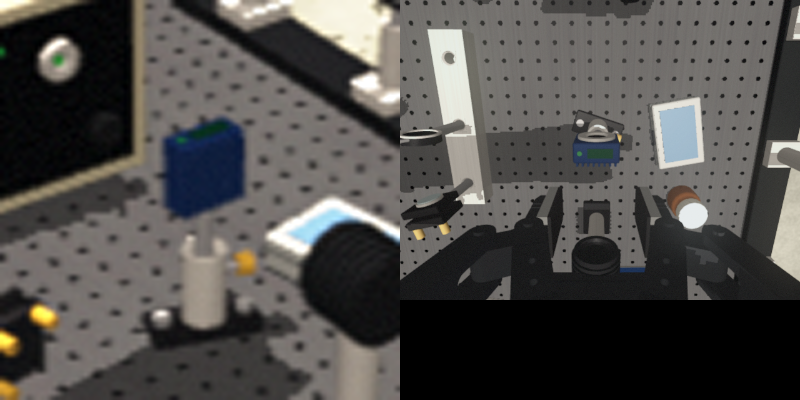

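View pics/box.png

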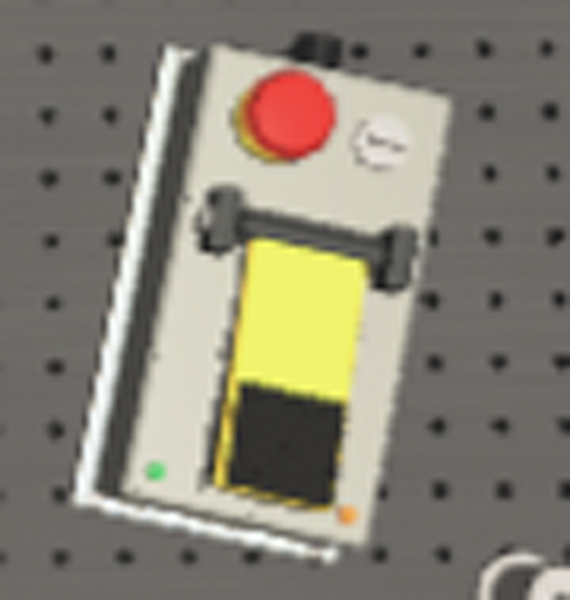

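The head stands home, upright and square, facing the laser (left part, at (203,165)). The pad is at box crop (288,443), which is world ≈ (0.444,-0.315). Next, plan the transfer.

```bash
python3 - <<'E'
from plant import *
from h import *
s=read_state(); plan(s,[.444,-.315,.20],yawR(-.18),20,-1)
E
```

```text
[[-0.66,-0.32,0.08,0.0,0.0,0.09,-1],[-0.66,-0.32,0.08,0.0,0.0,0.09,-1],[-0.66,-0.31,0.08,0.0,0.0,0.09,-1],[-0.67,-0.3,0.09,0.0,0.0,0.09,-1],[-0.67,-0.3,0.08,0.0,0.0,0.09,-1]]
[[-0.67,-0.29,0.09,0.0,0.0,0.09,-1],[-0.67,-0.29,0.08,0.0,0.0,0.09,-1],[-0.68,-0.28,0.09,0.0,0.0,0.09,-1],[-0.68,-0.27,0.08,0.0,0.0,0.09,-1],[-0.68,-0.27,0.09,0.0,0.0,0.09,-1]]
[[-0.68,-0.26,0.08,0.0,0.0,0.09,-1],[-0.69,-0.26,0.09,0.0,0.0,0.09,-1],[-0.69,-0.25,0.08,0.0,0.0,0.09,-1],[-0.69,-0.24,0.09,0.0,0.0,0.09,-1],[-0.69,-0.24,0.08,0.0,0.0,0.09,-1]]
[[-0.69,-0.23,0.09,0.0,0.0,0.09,-1],[-0.7,-0.22,0.08,0.0,0.0,0.09,-1],[-0.7,-0.22,0.09,0.0,0.0,0.09,-1],[-0.7,-0.21,0.08,0.0,0.0,0.09,-1],[-0.7,-0.2,0.09,0.0,0.0,0.09,-1]]
```

>>> {"name": "apply_moves", "arguments": {
  "deltas": [
    [[-0.66, -0.32, 0, 0, 0, 0.09, -1], [-0.66, -0.32, 0, 0, 0, 0.09, -1], [-0.66, -0.31, 0, 0, 0, 0.09, -1], [-0.67, -0.3, 0, 0, 0, 0.09, -1], [-0.67, -0.3, 0, 0, 0, 0.09, -1]]
  ]
}}

```text
clock: 14.65
ee_pos: [0.5878, -0.0215, 0.251]
orientation: [[0.047, 0.999, 0.0], [0.999, -0.047, 0.0], [0.0, 0.0, -1.0]]
force: [0.2, 0.5, -0.2]
gripper_width: -0.0004
gripper_force: 0.0
```

>>> {"name": "apply_moves", "arguments": {
  "deltas": [
    [[-0.67, -0.29, 0.1, 0, 0, 0.09, -1], [-0.67, -0.29, 0.1, 0, 0, 0.09, -1], [-0.68, -0.28, 0.1, 0, 0, 0.09, -1], [-0.68, -0.27, 0.1, 0, 0, 0.09, -1], [-0.68, -0.27, 0.1, 0, 0, 0.09, -1]]
  ]
}}

```text
clock: 15.15
ee_pos: [0.5397, -0.1193, 0.2354]
orientation: [[0.091, 0.996, -0.0], [0.996, -0.091, -0.0], [-0.0, -0.0, -1.0]]
force: [-0.2, -0.5, 0.9]
gripper_width: 0.0001
gripper_force: 0.0
```

>>> {"name": "apply_moves", "arguments": {
  "deltas": [
    [[-0.68, -0.26, 0.1, 0, 0, 0.09, -1], [-0.69, -0.26, 0.1, 0, 0, 0.09, -1], [-0.69, -0.25, 0.1, 0, 0, 0.09, -1], [-0.69, -0.24, 0.1, 0, 0, 0.09, -1], [-0.69, -0.24, 0.1, 0, 0, 0.09, -1]]
  ]
}}

```text
clock: 15.65
ee_pos: [0.4913, -0.2178, 0.2205]
orientation: [[0.135, 0.991, -0.0], [0.991, -0.135, -0.0], [-0.0, -0.0, -1.0]]
force: [0.9, -0.1, -0.3]
gripper_width: 0.0003
gripper_force: 0.0
```

>>> {"name": "apply_moves", "arguments": {
  "deltas": [
    [[-0.69, -0.23, 0.1, 0, 0, 0.09, -1], [-0.7, -0.22, 0.1, 0, 0, 0.09, -1], [-0.7, -0.22, 0.1, 0, 0, 0.09, -1], [-0.7, -0.21, 0.1, 0, 0, 0.09, -1], [-0.7, -0.2, 0.1, 0, 0, 0.09, -1]]
  ]
}}

```text
clock: 16.15
ee_pos: [0.4431, -0.3162, 0.2055]
orientation: [[0.18, 0.984, -0.0], [0.984, -0.18, -0.0], [-0.0, -0.0, -1.0]]
force: [-0.3, -0.9, -0.0]
gripper_width: 0.0003
gripper_force: 0.0
```

>>> {"name": "apply_moves", "arguments": {
  "deltas": [
    [[0, 0, 0.5, 0, 0, 0, -1], [0, 0, 0.5, 0, 0, 0, -1], [0, 0, 0.5, 0, 0, 0, -1], [0, 0, 0, 0, 0, 0, -1], [0, 0, 0, 0, 0, 0, -1]]
  ]
}}

```text
clock: 16.65
ee_pos: [0.444, -0.315, 0.1606]
orientation: [[0.179, 0.984, -0.001], [0.984, -0.179, 0.0], [-0.0, -0.001, -1.0]]
force: [0.3, -0.1, 0.6]
gripper_width: 0.0001
gripper_force: 0.0
```

```bash
python3 - <<'E'
from plant import *
from h import *
s=read_state(); print(s["ee_pos"],s["orientation"].round(3),s["force"],s["gripper_width"],s["clock"])
c=camera("wrist"); w=wristcam(c,s); u=proj(w,[s["ee_pos"][0],s["ee_pos"][1],.099]); print("tip proj on pad",u)
im=c["image"]; cv2.imwrite("pics/w5.png",im)
E
```

```text
[ 0.44398304 -0.31500702  0.1606464 ] [[ 0.179  0.984 -0.001]
 [ 0.984 -0.179  0.   ]
 [-0.    -0.001 -1.   ]] [ 0.27171258 -0.09253235  0.55253424] 8.61907190377331e-05 16.65
tip proj on pad [316.54746143 265.63718377]
```

View pics/w5.png

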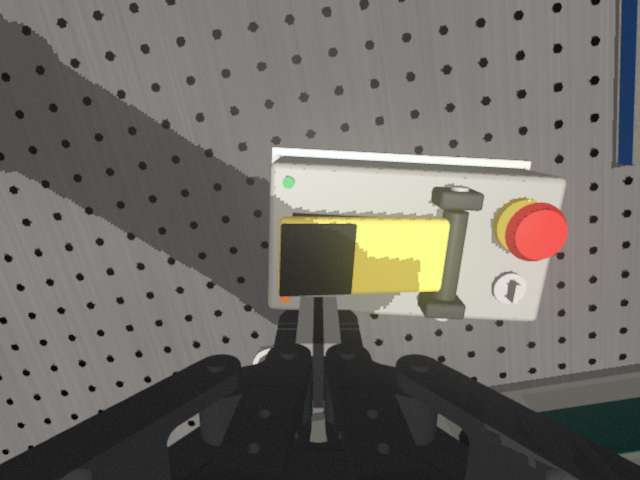

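Wrist view: the pad centre is at (317,258) and the tip's projection at (317,266), so I shift 4 mm along +tool x and descend.

>>> {"name": "apply_moves", "arguments": {
  "deltas": [
    [[0.13, 0, 0.5, 0, 0, 0, -1], [0, 0, 0.5, 0, 0, 0, -1], [0, 0, 0.5, 0, 0, 0, -1], [0, 0, 0.3, 0, 0, 0, -1], [0, 0, 0, 0, 0, 0, -1]]
  ]
}}

```text
clock: 17.2
ee_pos: [0.444, -0.3106, 0.1053]
orientation: [[0.179, 0.984, -0.003], [0.984, -0.179, 0.001], [0.001, -0.003, -1.0]]
force: [-0.4, 0.1, 0.3]
gripper_width: 0.0
gripper_force: 0.0
```

>>> {"name": "apply_moves", "arguments": {
  "deltas": [
    [[0, 0, 0.1, 0, 0, 0, -1], [0, 0, 0.08, 0, 0, 0, -1], [0, 0, 0.05, 0, 0, 0, -1], [0, 0, 0, 0, 0, 0, -1], [0, 0, 0, 0, 0, 0, -1]]
  ]
}}

```text
clock: 17.7
ee_pos: [0.4451, -0.3112, 0.1003]
orientation: [[0.179, 0.984, 0.001], [0.984, -0.179, -0.0], [-0.0, 0.001, -1.0]]
force: [-1.0, 0.3, 3.6]
gripper_width: -0.0001
gripper_force: 1.6
```

>>> {"name": "apply_moves", "arguments": {
  "deltas": [
    [[0, 0, 0.07, 0, 0, 0, -1], [0, 0, 0.06, 0, 0, 0, -1], [0, 0, 0.06, 0, 0, 0, -1], [0, 0, 0, 0, 0, 0, -1], [0, 0, 0, 0, 0, 0, -1]]
  ]
}}

```text
clock: 18.2
ee_pos: [0.4439, -0.311, 0.0941]
orientation: [[0.18, 0.984, -0.002], [0.984, -0.18, 0.001], [0.0, -0.002, -1.0]]
force: [-3.6, 1.1, 7.2]
gripper_width: 0.0
gripper_force: 3.1
```

>>> {"name": "apply_moves", "arguments": {
  "deltas": [
    [[0, 0, 0.05, 0, 0, 0, -1], [0, 0, 0, 0, 0, 0, -1], [0, 0, 0, 0, 0, 0, -1], [0, 0, 0, 0, 0, 0, -1], [0, 0, 0, 0, 0, 0, -1]]
  ]
}}

```text
clock: 18.7
ee_pos: [0.4439, -0.3109, 0.0927]
orientation: [[0.18, 0.984, -0.001], [0.984, -0.18, 0.001], [0.0, -0.001, -1.0]]
force: [-4.0, 1.0, 7.3]
gripper_width: -0.0001
gripper_force: 3.4
```

>>> {"name": "apply_moves", "arguments": {
  "deltas": [
    [[0, 0, 0, 0, 0, 0, -1], [0, 0, 0, 0, 0, 0, -1], [0, 0, 0, 0, 0, 0, -1], [0, 0, 0, 0, 0, 0, -1], [0, 0, 0, 0, 0, 0, -1]]
  ]
}}

```text
clock: 19.2
ee_pos: [0.4439, -0.311, 0.0927]
orientation: [[0.18, 0.984, -0.001], [0.984, -0.18, 0.001], [0.0, -0.001, -1.0]]
force: [-3.8, 1.0, 7.1]
gripper_width: -0.0001
gripper_force: 3.4
```

```bash
python3 - <<'E'
from plant import *
from h import *
for i in range(4):
    s=read_state(); c=camera("side"); print(s["ee_pos"].round(4),s["force"].round(1))
cv2.imwrite("pics/fin.png",np.hstack([cv2.resize(c["image"][a:a+75,b:b+100],(400,300),interpolation=cv2.INTER_CUBIC) for a,b in((190,270),(280,310))]))
E
```

```text
[ 0.4439 -0.311   0.0927] [-3.8  1.   7.1]
[ 0.4439 -0.311   0.0927] [-3.4  1.   8.7]
[ 0.4439 -0.311   0.0927] [-3.6  1.3  6.1]
[ 0.4439 -0.311   0.0927] [-3.8  1.5  7.7]
```

View pics/fin.png

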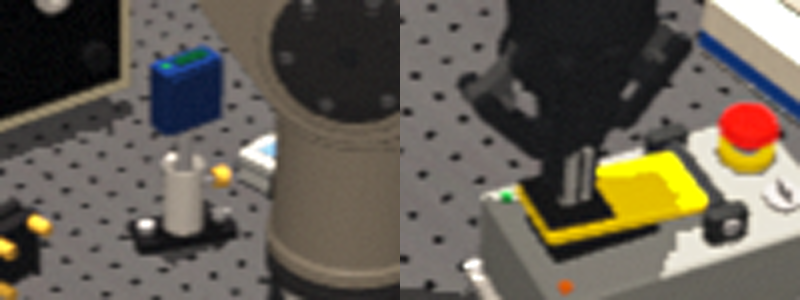

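The paddle is steady at about the middle (7.4 N, about 8 mm down) and the head is still in place. I'll hold for over two seconds.

>>> {"name": "apply_moves", "arguments": {
  "deltas": [
    [[0, 0, 0, 0, 0, 0, -1], [0, 0, 0, 0, 0, 0, -1], [0, 0, 0, 0, 0, 0, -1], [0, 0, 0, 0, 0, 0, -1], [0, 0, 0, 0, 0, 0, -1]]
  ]
}}

```text
clock: 19.9
ee_pos: [0.4439, -0.3109, 0.0927]
orientation: [[0.18, 0.984, -0.001], [0.984, -0.18, 0.001], [0.001, -0.001, -1.0]]
force: [-3.9, 1.4, 7.3]
gripper_width: -0.0001
gripper_force: 3.4
```

>>> {"name": "apply_moves", "arguments": {
  "deltas": [
    [[0, 0, 0, 0, 0, 0, -1], [0, 0, 0, 0, 0, 0, -1], [0, 0, 0, 0, 0, 0, -1], [0, 0, 0, 0, 0, 0, -1], [0, 0, 0, 0, 0, 0, -1]]
  ]
}}

```text
clock: 20.4
ee_pos: [0.444, -0.311, 0.0927]
orientation: [[0.18, 0.984, -0.001], [0.984, -0.18, 0.001], [0.0, -0.001, -1.0]]
force: [-3.4, 0.8, 7.5]
gripper_width: 0.0001
gripper_force: 3.4
```

>>> {"name": "apply_moves", "arguments": {
  "deltas": [
    [[0, 0, 0, 0, 0, 0, -1], [0, 0, 0, 0, 0, 0, -1], [0, 0, 0, 0, 0, 0, -1], [0, 0, 0, 0, 0, 0, -1], [0, 0, 0, 0, 0, 0, -1]]
  ]
}}

```text
clock: 20.9
ee_pos: [0.4439, -0.311, 0.0927]
orientation: [[0.18, 0.984, -0.001], [0.984, -0.18, 0.001], [0.0, -0.001, -1.0]]
force: [-3.6, 1.4, 6.2]
gripper_width: -0.0001
gripper_force: 3.4
```

>>> {"name": "apply_moves", "arguments": {
  "deltas": [
    [[0, 0, 0, 0, 0, 0, -1], [0, 0, 0, 0, 0, 0, -1], [0, 0, 0, 0, 0, 0, -1], [0, 0, 0, 0, 0, 0, -1], [0, 0, 0, 0, 0, 0, -1]]
  ]
}}

```text
clock: 21.4
ee_pos: [0.4439, -0.311, 0.0927]
orientation: [[0.18, 0.984, -0.001], [0.984, -0.18, 0.001], [0.0, -0.001, -1.0]]
force: [-3.9, 0.6, 7.0]
gripper_width: -0.0002
gripper_force: 3.4
```

```bash
python3 - <<'E'
from plant import *
s=read_state(); print(s["clock"],s["ee_pos"],s["force"]); print(finish_job())
E
```

```text
21.4 [ 0.44393901 -0.31097492  0.09268652] [-3.93151417  0.6296454   7.03927808]
the job is handed in; nothing more can be done
None
```

I handed the job in at 21.4 s: the power head stands released and fully home in the holder, facing the laser, and the arm still holds the paddle at about half travel (about 7 N), but no verdict came back.

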